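# Set out the sample row for the residue check

## Task

Set out the fruit samples on the white strip: the red pot on the blue pad, the green pot on the black pad, the yellow pot midway between those two, and the brown vial midway between the yellow pot and the red pot, all standing upright in one straight line. Only when all four are in place, lay the grey lid centred on top of the yellow pot. Keep everything upright throughout and leave the white bottle and the tip box where they are.

Things in the scene. Friction and masses are not known exactly. Their poses are not given: they have to be found in the camera images.
- red_pot_mid (a point): Clear round plastic sample pot holding red strawberries: upright cylinder, 56 mm outside diameter, 48 mm tall, open at the top, about 80 g, loose. Grip it across its outside diameter. The point is on its axis, half-way up (24 mm above its underside); z is its axis, up.
- yellow_pot_mid (a point): Clear round plastic sample pot holding yellow mango pieces: upright cylinder, 56 mm outside diameter, 48 mm tall, open at the top, about 80 g, loose. Grip it across its outside diameter. The point is on its axis, half-way up (24 mm above its underside); z is its axis, up.
- green_pot_mid (a point): Clear round plastic sample pot holding green leaves: upright cylinder, 56 mm outside diameter, 48 mm tall, open at the top, about 80 g, loose. Grip it across its outside diameter. The point is on its axis, half-way up (24 mm above its underside); z is its axis, up.
- vial_mid (a point): Small brown vial with a white cap and a white paper band: upright cylinder, 26 mm diameter, 60 mm tall, about 45 g, loose. The point is on its axis, half-way up (30 mm above its underside); z is its axis, up.
- lid_mid (a point): Grey flat round lid, lying knob up, loose, about 30 g: a disc 62 mm in diameter and 8 mm thick, flat underneath (it just rests on a pot's rim), with a round knob in the middle, 18 mm diameter, rising from 8 to 32 mm above the underside. Grip it by the knob. The point is on its axis, half-way up (16 mm above its underside); z is its axis, up.
- strip: Fixed white strip flat on the black bench, 84 x 344 mm, 3 mm thick, carrying the two pads. Origin: centre of its underside, on the bench, exactly midway between the two pads. Its y axis runs along its length through both pads' centres; its x axis lies across it.
- pad_blue: Fixed round blue pad, 76 mm diameter, 3 mm thick, lying on one end of the white strip, its centre 130 mm from the strip's centre (which end varies). Origin: centre of its underside, 3 mm above the bench; its top is 6 mm above the bench.
- pad_black: Fixed round black pad, same size, on the other end of the white strip. Origin: centre of its underside, 3 mm above the bench; its top is 6 mm above the bench.
- bottle: Bystander: white plastic jar with a blue cap, 68 mm diameter, 150 mm tall, loose, standing to the left. Origin: centre of its underside. Do not disturb.
- tip_box: Bystander: pale box with a green lid, 85 x 120 mm, 70 mm tall, loose, standing to the right. Origin: centre of its underside. Do not disturb.
There are look-alikes about, which are no part of the job. What is shaped like the part that bears green_pot_mid but pink or purple is not meant.

How it is judged:
By the outcome, as a careful person would: the job done as asked, in the order asked, and still so for the second after the job is handed in, with the robot touching nothing.
It also fails if it takes over 115 s, if anything falls off the work surface, if the arm or the gripper's body presses on something with over 40 N, if the wrist force passes 120 N, or if a joint passes its speed limit or range.

## Robot

A 6-joint arm with a two-finger parallel gripper is mounted at the origin on the work surface. World frame = base frame: x ahead of the robot, y to its left, z up, the work surface at z = 0. Lengths are in mm, angles in rad, forces in N, time in s.
With the tool pointing down it reaches from about 375 to 925 mm from the base axis. Payload 5.7 kg.
Tool frame: the origin (TCP) lies on the centre line of the jaws, within the pads' length; the fingertips stand 11 mm ahead of it and the grasp point (between the pads) lies 8 mm behind it; z points along the fingers, y is the line along which they close (so a half turn about z gives the same grasp; the last joint's range is limited). The gripper opens to 85 mm and grips with 20 to 120 N. Pads are 22 mm wide; open, the fingers measure 114 mm over their backs; the gripper's body (76 mm by 85 mm) begins 54 mm behind the grasp point. The pads swing forward as they close: fully open they stand 13 mm farther back than shut.
Start: joints at [-1.313, 0.359, 1.51, -0, 1.272, -0.115], TCP at [218.518, -558.762, 242.267] pointing down, gripper open.
Joint ranges: [-2.97, 2.97], [-1.01, 2.36], [0.21, 2.38], [-0.96, 4.11], [0.2, 2.71], [-2.98, 2.98]. Speed limits (rad/s): [2.39, 2.39, 3.14, 3.14, 3.14, 3.14].

## Interface

Orientations are given as [roll, pitch, yaw] about the fixed x, y, z axes, in that order (R = Rz(yaw) Ry(pitch) Rx(roll)).
In Python, from bench import env, cams, hand_in gives the robot as it stands.
- The arm moves only by the tool carry_out, never from a script. Its argument "rows" is a list of rows, each a list of 2 entries, a list of its own where there are three numbers: the shift along the tool's x, y, z each as a share of 20 cm, from -1 to 1, then the turn about the tool's z as a share of 30 degrees, from -1 to 1. A call has exactly 8 rows; each row is the pose to reach, as a shift and turn from the pose commanded when the call began, along the tool's axes at that moment; what a row does not reach only later rows make up. A row lasts 1/10 s, in which the tool goes at most 50 mm and 8.59 degrees, less where a joint would pass 70% of its speed; a pose out of reach is approached as far as the arm can. A call with a number of a shift or a turn outside -1 to 1 is refused whole. A call with a gripper value outside its range is refused whole. "claw" is the closure, from -1 (fully open) to 1 (shut), set as the call begins (left out, the last holds). The fingers move at their own pace and stop on an object; "force" is the grip in N (left out, the last holds). Time passes only in rows, so rows that repeat a pose let the fingers close, or fill a call up. It gives the time, the measured TCP pose, the force, the opening and the grip force at its end, in the units of the state.
- env.get_state(): the state, without advancing time (a new reading comes with each control period).
- cams.snapshot(name): name is "side" or "top" or "wrist"; returns a dict with "color" (384x512x3 uint8, red, green, blue), "camera_matrix" (3x3 intrinsics, pixels), "R" (3x3) and "t" (3): a world point X has camera coordinates R X + t. Camera axes: x right, y down, z forward; pixel columns grow to the right and rows downward; lengths in mm; the calibration is good to about 2 mm. A picture is of the moment at which its call begins. There is no depth.
- hand_in(): hands the job in; it is judged then, once.
The state is a dict: "clock": time; "joint_positions": joint angles; "qvel": joint speeds; "joint_efforts": joint torques, N m; "position": TCP position; "tool_rot": TCP orientation; "contact_force": force on the tool from outside, world axes, zero at the start; "torque": the same for the moment, N m; "opening": finger opening in mm; "grip_force": force on a finger pad.
Only numpy, scipy, OpenCV 4.12 (cv2) and the standard library are available. Lean on these libraries where they do the work, as an engineer would, in place of code of your own. Each camera call takes 0.05 s, during which the arm holds its last target. There are 200 camera calls.

## Working session

There is one attempt and no reset: what is moved stays moved. The work goes in short steps, Python scripts to look and compute and a tool call to move; the robot and the scene stay as the last step left them, time stands still between calls to the robot, and variables do not carry over. Pictures are saved under pics/ and viewed, at most 14 in all, crops included, and the job is handed in when it is done.

Besides the shell and the picture viewer there is one more tool, called after ">>>" as name([rows], argument=value, ...), one row to a line, values as JSON. carry_out: Moves the arm, as the interface text tells. Shift numbers are shares of 20 cm and turn numbers shares of 30 degrees, none past 1 either way. Its arguments: {"type":"object","properties":{"rows":{"type":"array"},"claw":{"type":"number"},"force":{"type":"number"}},"required":["rows"]}

```bash
mkdir -p pics; ls; python3 - <<'E'
from bench import env,cams
import cv2,numpy as np
for n in("top","side","wrist"):
    s=cams.snapshot(n);cv2.imwrite(f"pics/{n}0.png",s["color"][:,:,::-1]);np.savez(f"{n}0.npz",**s)
    print(n,(-s["R"].T@s["t"]).round(),s["R"].round(2).tolist(),s["camera_matrix"][0,0])
s=env.get_state();print(s["position"],s["tool_rot"],s["opening"],s["clock"])
E
```

```text
pics
top [ 529.  -18. 1340.] [[0.03, -1.0, -0.02], [-1.0, -0.02, -0.09], [0.09, 0.03, -1.0]] 388.0657493051286
side [ 511. -769.  888.] [[0.99, -0.13, -0.0], [-0.1, -0.73, -0.67], [0.09, 0.67, -0.74]] 423.1530431330416
wrist [ 285. -532.  374.] [[0.36, -0.93, -0.0], [-0.89, -0.35, 0.28], [-0.26, -0.1, -0.96]] 284.40962961083966
[ 218.4175644  -558.29160442  241.62913265] [-3.14014496e+00 -1.84508486e-04  3.72794714e-01] 85.53076684601719 0.15
```

View pics/top0.png

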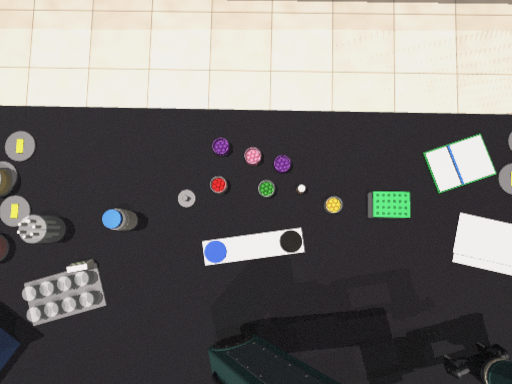

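View pics/side0.png

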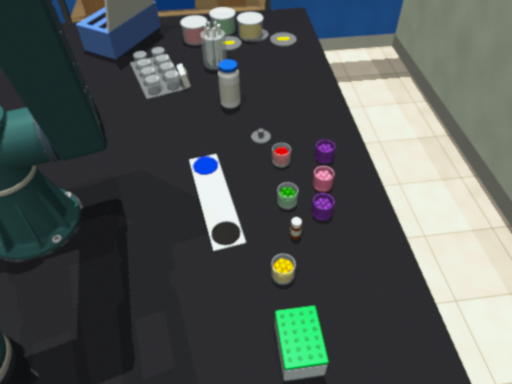

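Top view candidates are red pot (219,185), green pot (266,188), yellow pot (333,205), vial (301,188) and lid (187,199). The look-alikes are purple (221,147) and (283,163), and pink (253,156), which I'm excluding. The blue pad is at (215,252), the black pad at (291,241), the bottle at (115,219) and the tip box at (390,205). The side view agrees: red (282,155), green (288,196), vial (296,229), yellow (284,268), lid (261,136).

```bash
cat > h.py <<'E'
import cv2,numpy as np
def ray(s,p):
    d=s["R"].T@np.linalg.solve(s["camera_matrix"],[p[0],p[1],1.]);return -s["R"].T@s["t"],d/np.linalg.norm(d)
def onz(s,p,z):
    c,d=ray(s,p);return c+d*(z-c[2])/d[2]
def tri(vs):
    A=0;b=0
    for s,p in vs:
        c,d=ray(s,p);P=np.eye(3)-np.outer(d,d);A=A+P;b=b+P@c
    return np.linalg.solve(A,b)
def proj(s,X):
    q=s["camera_matrix"]@(s["R"]@np.asarray(X,float)+s["t"]);return q[:2]/q[2]
H={"red":((0,6),(172,180)),"green":((45,75),),"yellow":((18,35),),"blue":((105,125),)}
def blob(s,name,c,r,smin=130,vmin=60):
    h=cv2.cvtColor(s["color"],cv2.COLOR_RGB2HSV);m=np.zeros(h.shape[:2],np.uint8)
    for a,b in H[name]: m|=cv2.inRange(h,(a,smin,vmin),(b,255,255))
    w=np.zeros_like(m);cv2.circle(w,tuple(int(v) for v in c),r,255,-1);m&=w
    q=cv2.findNonZero(m);return q.reshape(-1,2).mean(0),len(q)
E
python3 - <<'E'
from h import *
T,S=[dict(np.load(f"{n}0.npz")) for n in("top","side")]
for n,a,b in(("red",(219,185),(282,155)),("green",(266,188),(288,196)),("yellow",(333,205),(284,268)),("blue",(215,252),(205,165))):
    p,k=blob(T,n,a,14);q,l=blob(S,n,b,16);X=tri([(T,p),(S,q)]);print(n,p.round(1),k,q.round(1),l,X.round(1),(proj(T,X)-p).round(1),(proj(S,X)-q).round(1))
for n,a,b in(("black",(291,241.5),(226,233)),("vialcap",(301,188),(296.5,221)),("lidknob",(186.5,198.5),(261.5,131))):
    print(n,tri([(T,a),(S,b)]).round(1))
# strip corners via min area rect of white
for n,V,c in(("top",T,(253,247)),("side",S,(217,200))):
    g=V["color"].min(2);m=(g>150).astype(np.uint8)
    num,lab,st,ce=cv2.connectedComponentsWithStats(m);l=lab[int(c[1]),int(c[0])]
    r=cv2.convexHull(cv2.findNonZero((lab==l).astype(np.uint8)));ap=cv2.approxPolyDP(r,4,True).reshape(-1,2)
    print(n,[onz(V,p,3)[:2].round(1).tolist() for p in ap])
a=cv2.resize(T["color"][135:275,165:355],None,fx=4,fy=4,interpolation=cv2.INTER_CUBIC)
cv2.imwrite("pics/tc.png",a[:,:,::-1])
b=cv2.resize(S["color"][120:290,180:350],None,fx=3.5,fy=3.5,interpolation=cv2.INTER_CUBIC)
cv2.imwrite("pics/sc.png",b[:,:,::-1])
E
```

```text
red [218.  184.2] 144 [281.  150.9] 102 [684.2 143.9  40.6] [-0.   0.2] [ 0.2 -0. ]
green [266.  188.1] 134 [287.  191.6] 113 [674.3 -18.7  40.8] [-0.   0.2] [ 0.3 -0. ]
yellow [333.2 204.3] 151 [282.9 265.5] 237 [ 625.3 -244.6   38.6] [-0.   0.2] [ 0.3 -0. ]
blue [215.2 251.3] 354 [205.  164.8] 346 [457.3 149.4   8.4] [-0.   0.2] [ 0.2 -0. ]
black [ 498.8 -108.2    6. ]
vialcap [ 676.4 -134.6   58.3]
lidknob [636.9 249.8  34. ]
top [[466.9, -149.7], [410.4, 183.3], [491.5, 196.7], [548.1, -138.3]]
side [[542.8, -140.6], [463.4, -151.2], [412.3, 186.6], [491.5, 193.4]]
```

View pics/tc.png

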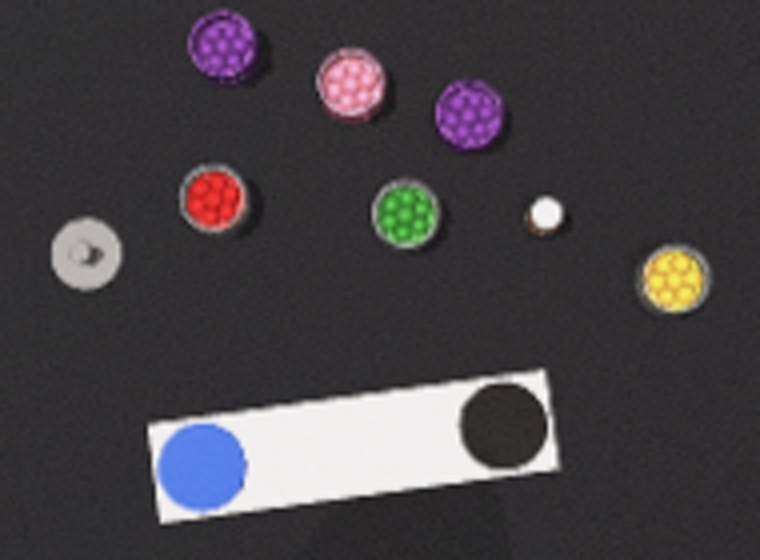

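View pics/sc.png

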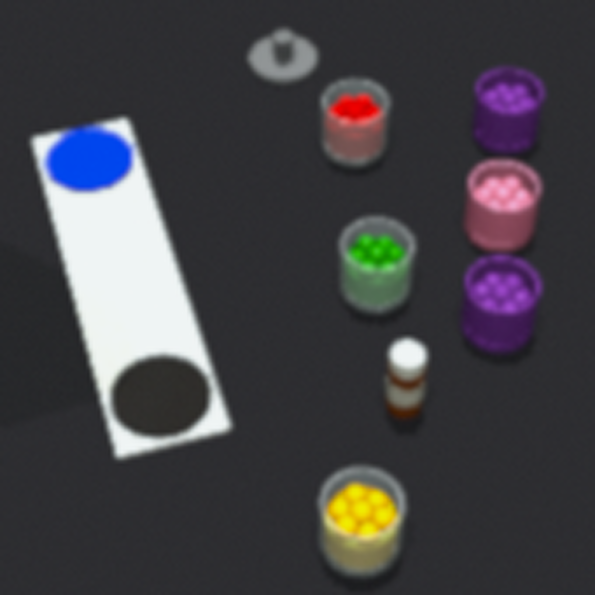

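The top crop confirms the choices: clear pots with red, green and yellow contents, while the purple and pink ones are tinted look-alikes. The vial has a white cap and the lid has its knob up. I'll keep the tool turned so the jaws close across the strip. Next is a small planner, then the move to the yellow pot.

```bash
cat > go.py <<'E'
import sys,numpy as np,math
from bench import env
from scipy.spatial.transform import Rotation as Ro
# go.py n x y z yaw : n equal calls from the measured pose; prints units of each
def plan(n,x,y,z,yaw=1.731,pos=None,rot=None):
    s=env.get_state();p=np.array(s["position"] if pos is None else pos);w=s["tool_rot"][2] if rot is None else rot
    for k in range(n):
        R=Ro.from_euler("xyz",[math.pi,0,w+(yaw-w)*0]).as_matrix()
        d=(np.array([x,y,z])-p)/(n-k);t=(yaw-w)/(n-k)
        print((R.T@d/200).round(4).tolist(),round(-math.degrees(t)/30,4));p=p+d;w=w+t
if __name__=="__main__":
    a=[float(v) for v in sys.argv[1:]];plan(int(a[0]),*a[1:])
E
python3 go.py 3 625.3 -244.6 160
```

```text
[0.822, -0.2399, 0.136] -0.8647
[0.8441, 0.1438, 0.136] -0.8647
[0.6962, 0.4986, 0.136] -0.8647
```

>>> carry_out([
  [[0.2,-0.06,0.034],-0.2],
  [[0.4,-0.12,0.068],-0.4],
  [[0.6,-0.18,0.1],-0.6],
  [[0.822,-0.24,0.136],-0.865],
  [[0.822,-0.24,0.136],-0.865],
  [[0.822,-0.24,0.136],-0.865],
  [[0.822,-0.24,0.136],-0.865],
  [[0.822,-0.24,0.136],-0.865],
], claw=-1, force=30)

```text
clock: 0.95
position: [353.2, -455.2, 215.3]
tool_rot: [3.141, 0.0, 0.824]
contact_force: [-0.1, 0.0, -1.4]
opening: 85.2
grip_force: 0.0
```

>>> carry_out([
  [[0.2,0.035,0.034],-0.2],
  [[0.4,0.07,0.068],-0.4],
  [[0.6,0.1,0.1],-0.6],
  [[0.844,0.144,0.136],-0.865],
  [[0.844,0.144,0.136],-0.865],
  [[0.844,0.144,0.136],-0.865],
  [[0.844,0.144,0.136],-0.865],
  [[0.844,0.144,0.136],-0.865],
])

```text
clock: 1.75
position: [488.7, -351.1, 188.2]
tool_rot: [3.141, 0.0, 1.276]
contact_force: [0.0, 1.1, -0.7]
opening: 85.5
grip_force: 0.0
```

>>> carry_out([
  [[0.2,0.12,0.034],-0.2],
  [[0.4,0.25,0.068],-0.4],
  [[0.55,0.38,0.1],-0.6],
  [[0.696,0.499,0.136],-0.865],
  [[0.696,0.499,0.136],-0.865],
  [[0.696,0.499,0.136],-0.865],
  [[0.696,0.499,0.136],-0.865],
  [[0.696,0.499,0.136],-0.865],
])

```text
clock: 2.55
position: [624.4, -246.4, 161.1]
tool_rot: [-3.141, 0.0, 1.729]
contact_force: [-0.5, 0.1, 0.5]
opening: 85.4
grip_force: 0.0
```

```bash
python3 - <<'E'
from bench import cams,env
from h import *
W=cams.snapshot("wrist");cv2.imwrite("pics/w1.png",W["color"][:,:,::-1]);np.savez("w1.npz",**W)
p0=proj(W,[625.3,-244.6,39]);print(p0)
p,k=blob(W,"yellow",p0,70);print(p,k,onz(W,p,39))
print(proj(W,[625.3,-244.6,48]))
E
python3 go.py 1 625.3 -244.6 22
```

```text
[256.19353051 186.11635355]
[256.01555955 185.94314782] 1671 [ 625.11065681 -244.46171723   39.        ]
[256.21789755 188.77878593]
[0.0079, 0.0055, 0.6955] -0.0037
```

View pics/w1.png

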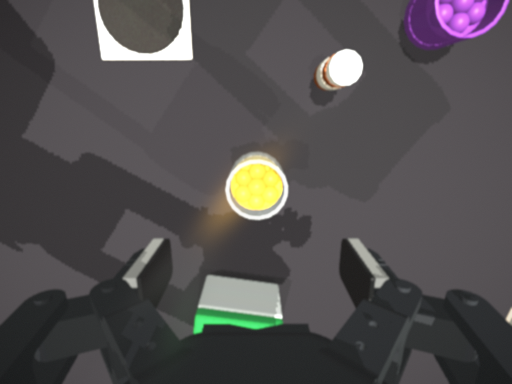

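The wrist view shows the yellow pot's rim centred at about (257,187), within 1 mm of the prediction. Descending and gripping.

>>> carry_out([
  [[0.008,0.005,0.12],0],
  [[0.008,0.005,0.24],0],
  [[0.008,0.005,0.36],0],
  [[0.008,0.005,0.48],0],
  [[0.008,0.005,0.58],0],
  [[0.008,0.005,0.65],0],
  [[0.008,0.005,0.695],0],
  [[0.008,0.005,0.695],0],
])

```text
clock: 3.4
position: [625.3, -243.4, 20.8]
tool_rot: [-3.14, -0.001, 1.731]
contact_force: [-0.3, 0.6, -0.3]
opening: 85.3
grip_force: 0.0
```

>>> carry_out([
  [[0,0,0],0],
  [[0,0,0],0],
  [[0,0,0],0],
  [[0,0,0],0],
  [[0,0,0],0],
  [[0,0,0],0],
  [[0,0,0],0],
  [[0,0,0],0],
], claw=1, force=30)

```text
clock: 4.2
position: [627.1, -243.8, 23.1]
tool_rot: [3.14, 0.001, 1.732]
contact_force: [-0.6, -0.1, 5.6]
opening: 55.0
grip_force: 32.3
```

>>> carry_out([
  [[0,0,-0.05],0],
  [[0,0,-0.12],0],
  [[0,0,-0.2],0],
  [[0,0,-0.3],0],
  [[0,0,-0.4],0],
  [[0,0,-0.47],0],
  [[0,0,-0.5],0],
  [[0,0,-0.5],0],
])

```text
clock: 5.0
position: [626.8, -243.6, 123.1]
tool_rot: [3.14, 0.001, 1.732]
contact_force: [-0.4, 0.5, -0.5]
opening: 55.7
grip_force: 32.0
```

```bash
python3 - <<'E'
from bench import cams,env
from h import *
W=cams.snapshot("wrist");cv2.imwrite("pics/w2.png",W["color"][:,:,::-1])
s=env.get_state();print(s["position"],s["opening"],s["grip_force"])
E
python3 go.py 2 478.0 20.9 122
```

```text
[ 626.16755777 -243.30981686  121.92506128] 55.159774986192346 32.04235374927521
[0.7113, -0.2599, -0.0002] 0.0006
[0.7112, -0.2601, -0.0002] 0.0006
```

Pose readings are noisy by about 1 mm, so I'll track the commanded pose in a small log.

```bash
cat > cmd.py <<'E'
import math,numpy as np,sys
from scipy.spatial.transform import Rotation as Ro
Ry=lambda w:Ro.from_euler("xyz",[math.pi,0,w]).as_matrix()
def cur():
    p=np.array([218.518,-558.762,242.267]);w=0.3728
    for l in open("log.txt"):
        a=[float(v) for v in l.split()]
        if len(a)<3: continue
        p=p+Ry(w)@np.array(a[:3])*200
        w-=math.radians(30*(a[3] if len(a)>3 else 0))
    return p,w
# cmd.py n x y z [yaw] ; yaw default 1.731
if __name__=="__main__":
    p,w=cur();print("cmd",p.round(1),round(w,4))
    a=[float(v) for v in sys.argv[1:]]
    if a:
        n=int(a[0]);d=(np.array(a[1:4])-p)/n;yaw=a[4] if len(a)>4 else 1.731
        print("per call",(Ry(w).T@d/200).round(4).tolist(),"total turn",round(-math.degrees(yaw-w)/30,4))
E
cat > log.txt <<'E'
.822 -.24 .136 -.865
.844 .144 .136 -.865
.696 .499 .136 -.865
.008 .005 .695
E
python3 cmd.py; echo "0 0 -.5" >>log.txt; python3 - <<'E'
import numpy as np
b=np.array([457.3,149.4]);k=np.array([498.8,-108.2]);u=(b-k)/np.linalg.norm(b-k);print(u,np.pi-np.arctan2(u[1],-u[0]))
E
python3 cmd.py 2 478.0 20.9 122
```

```text
cmd [ 626.2 -243.3   21.7] 1.7315
[-0.15905169  0.98727026] 1.7305263690700263
cmd [ 626.2 -243.3  121.7] 1.7315
per call [0.7114, -0.2599, -0.0008] total turn 0.001
```

```bash
python3 cmd.py 1 498 -70 140
```

```text
cmd [ 626.2 -243.3  121.7] 1.7315
per call [0.9581, -0.4938, -0.0917] total turn 0.001
```

>>> carry_out([
  [[0.1,-0.06,-0.01],0],
  [[0.22,-0.14,-0.03],0],
  [[0.36,-0.23,-0.05],0],
  [[0.52,-0.33,-0.06],0],
  [[0.68,-0.43,-0.08],0],
  [[0.8,-0.5,-0.09],0],
  [[0.9,-0.56,-0.09],0],
  [[0.9,-0.56,-0.09],0],
])

```text
clock: 5.85
position: [482.8, -81.0, 138.5]
tool_rot: [-3.137, -0.003, 1.733]
contact_force: [0.6, -0.4, -0.7]
opening: 55.3
grip_force: 32.1
```

```bash
echo ".9 -.56 -.09" >>log.txt; python3 - <<'E'
from bench import cams,env
from h import *
W=cams.snapshot("wrist");cv2.imwrite("pics/w3.png",W["color"][:,:,::-1]);np.savez("w3.npz",**W)
s=env.get_state();print(s["position"],s["opening"])
for X in((457.3,149.4,6),(498.8,-108.2,6),(478,21,3)):print(proj(W,X))
E
python3 cmd.py
```

```text
[485.1278589  -82.48360881 138.93328759] 55.36570054168528
[ 272.16764546 -117.81934081]
[266.97343172 214.02233628]
[269.06893644  72.51980028]
cmd [486.8 -83.6 139.7] 1.7315
```

View pics/w3.png

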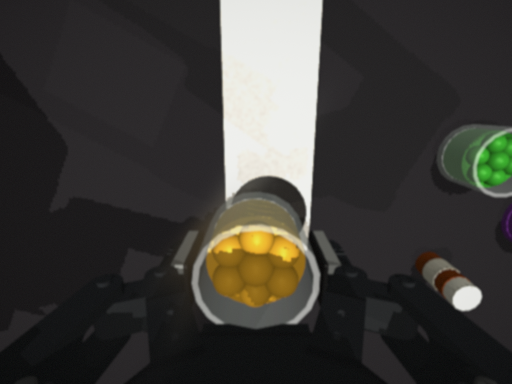

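```bash
python3 - <<'E'
from h import *
W=dict(np.load("w3.npz"));g=W["color"].min(2).astype(int)
u=np.array([-.159,.9873]);n=np.array([.9873,.159])
for r in(20,60,100,140):
    row=g[r];i=np.where(row[150:400]>110)[0]+150;L=onz(W,(i[0]-.5,r),3)[:2];R=onz(W,(i[-1]+.5,r),3)[:2]
    m=(L+R)/2;print(r,i[0],i[-1],m.round(1),np.linalg.norm(L-R).round(1),"across",(n@m).round(2))
for q in((478,20.6),(479.2,23),(477.5,22),(457.3,149.4),(498.8,-108.2)):print(q,round(n@np.array(q),2),round(u@np.array(q),2))
E
python3 cmd.py 1 478.4 22.5 139.7
```

```text
20 220 321 [472.   61.3] 85.1 across 475.74
60 221 319 [477.  31.] 85.6 across 475.87
100 223 316 [482.4  -1.5] 84.3 across 476.01
140 224 314 [488.2 -36.5] 84.8 across 476.15
(478, 20.6) 475.2 -55.66
(479.2, 23) 476.77 -53.48
(477.5, 22) 474.93 -54.2
(457.3, 149.4) 475.25 74.79
(498.8, -108.2) 475.26 -186.14
cmd [486.8 -83.6 139.7] 1.7315
per call [0.5303, 0.0435, -0.0002] total turn 0.001
```

>>> carry_out([
  [[0.06,0.005,0],0],
  [[0.15,0.012,0],0],
  [[0.27,0.023,0],0],
  [[0.39,0.033,0],0],
  [[0.48,0.04,0],0],
  [[0.53,0.043,0],0],
  [[0.53,0.043,0.05],0],
  [[0.53,0.043,0.1],0],
])

```text
clock: 6.7
position: [479.0, 22.0, 119.0]
tool_rot: [3.141, 0.001, 1.732]
contact_force: [0.4, -0.3, -0.9]
opening: 55.5
grip_force: 32.1
```

>>> carry_out([
  [[0,0,0.08],0],
  [[0,0,0.18],0],
  [[0,0,0.28],0],
  [[0,0,0.36],0],
  [[0,0,0.42],0],
  [[0,0,0.455],0],
  [[0,0,0.4725],0],
  [[0,0,0.4725],0],
])

```text
clock: 7.5
position: [477.8, 21.9, 25.8]
tool_rot: [-3.141, 0.0, 1.731]
contact_force: [-3.5, -1.5, 8.4]
opening: 55.3
grip_force: 32.3
```

>>> carry_out([
  [[0,0,0],0],
  [[0,0,0],0],
  [[0,0,0],0],
  [[0,0,0],0],
  [[0,0,0],0],
  [[0,0,0],0],
  [[0,0,0],0],
  [[0,0,0],0],
], claw=-1)

```text
clock: 8.3
position: [478.3, 22.5, 25.2]
tool_rot: [-3.142, -0.0, 1.732]
contact_force: [-0.1, -0.2, 0.5]
opening: 85.5
grip_force: 0.0
```

```bash
printf ".53 .043 .1\n0 0 .4725\n0 0 -.65\n" >>log.txt; python3 cmd.py 2 674.3 -18.7 150
```

```text
cmd [478.3  22.4 155.2] 1.7315
per call [-0.1799, 0.4672, 0.0129] total turn 0.001
```

>>> carry_out([
  [[0,0,-0.06],0],
  [[0,0,-0.16],0],
  [[0,0,-0.28],0],
  [[0,0,-0.4],0],
  [[0,0,-0.52],0],
  [[0,0,-0.61],0],
  [[0,0,-0.65],0],
  [[0,0,-0.65],0],
])

```text
clock: 9.1
position: [479.1, 22.4, 156.6]
tool_rot: [3.139, 0.001, 1.732]
contact_force: [0.0, 0.2, -0.8]
opening: 85.3
grip_force: 0.0
```

>>> carry_out([
  [[-0.05,0.13,0],0],
  [[-0.12,0.33,0],0],
  [[-0.21,0.55,0],0],
  [[-0.29,0.75,0.01],0],
  [[-0.34,0.89,0.02],0],
  [[-0.36,0.934,0.026],0],
  [[-0.36,0.934,0.026],0],
  [[-0.36,0.934,0.026],0],
])

```text
clock: 9.9
position: [672.1, -18.3, 148.9]
tool_rot: [-3.138, -0.001, 1.732]
contact_force: [-0.6, 0.2, 0.4]
opening: 85.5
grip_force: 0.0
```

```bash
echo "-.36 .934 .026" >>log.txt; cat > look.py <<'E'
import sys
from bench import cams,env
from h import *
n,x,y,z=sys.argv[1],*map(float,sys.argv[2:5])
for i in range(2): W=cams.snapshot("wrist")
p0=proj(W,[x,y,z]);p,k=blob(W,n,p0,60);print(p0.round(1),p.round(1),k,onz(W,p,z).round(1))
E
python3 look.py green 674.3 -18.7 40; python3 cmd.py 1 674.3 -18.7 21.7
```

```text
[257.7 192.8] [258.4 192.2] 1892 [674.9 -18.   40. ]
cmd [674.2 -18.8 150. ] 1.7315
per call [0.0002, 0.0004, 0.6413] total turn 0.001
```

>>> carry_out([
  [[0.002,0.002,0.12],0],
  [[0.002,0.002,0.24],0],
  [[0.002,0.002,0.36],0],
  [[0.002,0.002,0.47],0],
  [[0.002,0.002,0.56],0],
  [[0.002,0.002,0.62],0],
  [[0.002,0.002,0.64],0],
  [[0.002,0.002,0.64],0],
])

```text
clock: 10.8
position: [674.0, -18.1, 22.0]
tool_rot: [-3.141, -0.0, 1.732]
contact_force: [0.3, -0.5, -0.5]
opening: 85.5
grip_force: 0.0
```

>>> carry_out([
  [[0,0,0],0],
  [[0,0,0],0],
  [[0,0,0],0],
  [[0,0,0],0],
  [[0,0,0],0],
  [[0,0,0],0],
  [[0,0,0],0],
  [[0,0,0],0],
], claw=1, force=30)

```text
clock: 11.6
position: [675.4, -18.4, 23.4]
tool_rot: [3.14, 0.0, 1.732]
contact_force: [-1.6, 0.1, 5.5]
opening: 56.1
grip_force: 31.7
```

>>> carry_out([
  [[0,0,-0.05],0],
  [[0,0,-0.12],0],
  [[0,0,-0.2],0],
  [[0,0,-0.3],0],
  [[0,0,-0.4],0],
  [[0,0,-0.47],0],
  [[0,0,-0.5],0],
  [[0,0,-0.5],0],
])

```text
clock: 12.4
position: [675.3, -18.4, 123.4]
tool_rot: [3.139, 0.001, 1.732]
contact_force: [0.0, 0.2, -0.0]
opening: 56.2
grip_force: 32.1
```

```bash
printf ".002 .002 .64\n0 0 -.5\n" >>log.txt; python3 cmd.py 1 499.1 -107.1 100
```

```text
cmd [674.6 -18.3 122. ] 1.7315
per call [-0.2979, -0.9371, 0.1098] total turn 0.001
```

>>> carry_out([
  [[-0.04,-0.13,0],0],
  [[-0.1,-0.33,0],0],
  [[-0.175,-0.55,0],0],
  [[-0.24,-0.75,0.03],0],
  [[-0.28,-0.89,0.07],0],
  [[-0.298,-0.937,0.11],0],
  [[-0.298,-0.937,0.11],0],
  [[-0.298,-0.937,0.11],0],
])

```text
clock: 13.2
position: [500.4, -107.1, 99.8]
tool_rot: [3.141, -0.0, 1.731]
contact_force: [0.9, 0.3, 0.1]
opening: 56.0
grip_force: 32.2
```

>>> carry_out([
  [[0,0,0.06],0],
  [[0,0,0.14],0],
  [[0,0,0.22],0],
  [[0,0,0.29],0],
  [[0,0,0.33],0],
  [[0,0,0.35],0],
  [[0,0,0.3575],0],
  [[0,0,0.3575],0],
])

```text
clock: 14.0
position: [499.5, -106.6, 29.4]
tool_rot: [3.141, -0.0, 1.732]
contact_force: [-3.3, 2.5, 9.8]
opening: 55.6
grip_force: 32.9
```

>>> carry_out([
  [[0,0,0],0],
  [[0,0,0],0],
  [[0,0,0],0],
  [[0,0,0],0],
  [[0,0,0],0],
  [[0,0,0],0],
  [[0,0,0],0],
  [[0,0,0],0],
], claw=-1)

```text
clock: 14.8
position: [499.1, -107.1, 28.5]
tool_rot: [-3.142, -0.0, 1.731]
contact_force: [-0.3, -0.4, -0.3]
opening: 85.4
grip_force: 0.0
```

>>> carry_out([
  [[0,0,-0.06],0],
  [[0,0,-0.16],0],
  [[0,0,-0.28],0],
  [[0,0,-0.4],0],
  [[0,0,-0.52],0],
  [[0,0,-0.61],0],
  [[0,0,-0.65],0],
  [[0,0,-0.65],0],
])

```text
clock: 15.6
position: [499.9, -107.4, 160.0]
tool_rot: [3.139, 0.001, 1.732]
contact_force: [-0.1, 0.4, -0.5]
opening: 85.1
grip_force: 0.0
```

```bash
printf -- "-.298 -.937 .11\n0 0 .3575\n0 0 -.65\n" >>log.txt; python3 cmd.py 1 676.4 -134.6 160
```

```text
cmd [ 499.1 -107.1  158.5] 1.7315
per call [-0.2775, 0.853, -0.0077] total turn 0.001
```

>>> carry_out([
  [[-0.04,0.12,0],0],
  [[-0.1,0.3,0],0],
  [[-0.16,0.5,0],0],
  [[-0.22,0.69,0],0],
  [[-0.26,0.81,0],0],
  [[-0.277,0.853,0],0],
  [[-0.277,0.853,0],0],
  [[-0.277,0.853,0],0],
])

```text
clock: 16.4
position: [674.5, -134.1, 157.4]
tool_rot: [-3.139, -0.001, 1.732]
contact_force: [0.1, 1.0, 0.5]
opening: 85.4
grip_force: 0.0
```

```bash
echo "-.277 .853 0" >>log.txt; python3 - <<'E'
from bench import cams,env
from h import *
for i in range(2): W=cams.snapshot("wrist")
p0=proj(W,[676.4,-134.6,60]);x,y=p0.astype(int)
m=(W["color"].min(2)>150).astype(np.uint8);w=np.zeros_like(m);cv2.circle(w,(x,y),45,1,-1)
c=max(cv2.findContours(m&w,cv2.RETR_EXTERNAL,cv2.CHAIN_APPROX_NONE)[0],key=cv2.contourArea)
e,r=cv2.minEnclosingCircle(c);print(p0,e,r,onz(W,e,60))
I=cv2.resize(W["color"][y-60:y+60,x-80:x+80],None,fx=4,fy=4);cv2.imwrite("pics/w4.png",I[:,:,::-1])
T=cams.snapshot("top");np.savez("top1.npz",**T)
S=cams.snapshot("side");np.savez("side1.npz",**S)
a=cv2.resize(T["color"][170:270,180:330],None,fx=5,fy=5,interpolation=cv2.INTER_CUBIC);cv2.imwrite("pics/t1.png",a[:,:,::-1])
E
python3 cmd.py 1 676.4 -134.6 25
```

```text
[257.32702079 196.76258413] (257.0923767089844, 198.1005401611328) 14.444052696228027 [ 676.39694509 -135.80655384   60.        ]
cmd [ 676.4 -134.5  158.5] 1.7315
per call [-0.0005, -0.0, 0.6673] total turn 0.001
```

View pics/w4.png

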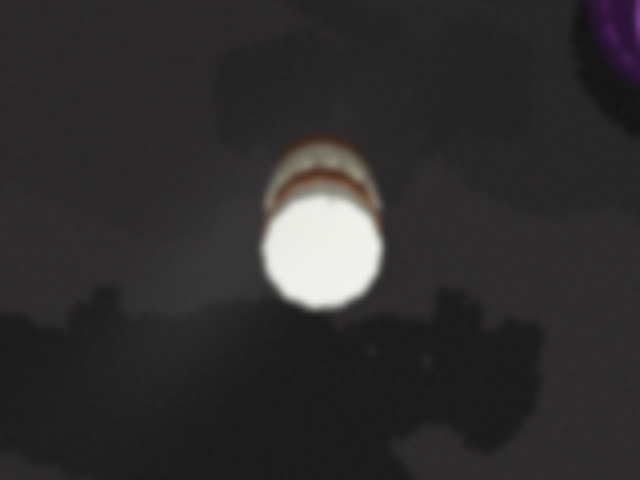

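View pics/t1.png

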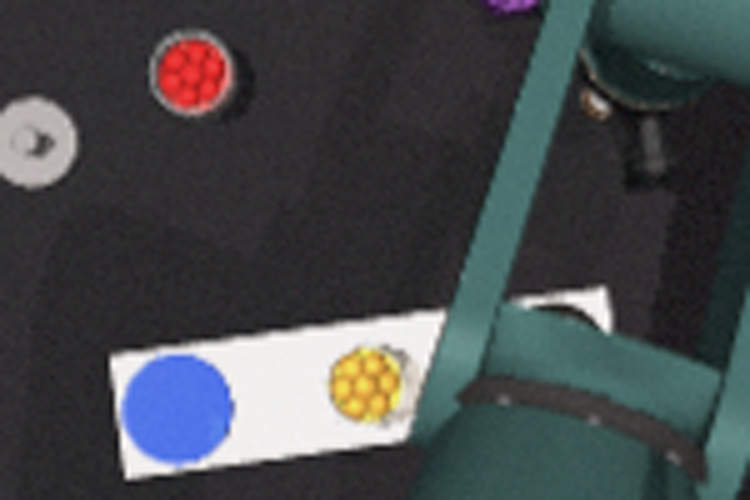

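The vial stands upright and its cap is found at (676.4,-135.8). The top view shows the yellow pot upright on the strip. Grasping the vial.

>>> carry_out([
  [[-0.004,0,0.12],0],
  [[-0.004,0,0.24],0],
  [[-0.004,0,0.36],0],
  [[-0.004,0,0.48],0],
  [[-0.004,0,0.58],0],
  [[-0.004,0,0.64],0],
  [[-0.004,0,0.6725],0],
  [[-0.004,0,0.6725],0],
])

```text
clock: 17.4
position: [676.0, -135.2, 23.6]
tool_rot: [-3.141, -0.001, 1.732]
contact_force: [-0.2, 0.0, 0.2]
opening: 85.6
grip_force: 0.0
```

>>> carry_out([
  [[0,0,0],0],
  [[0,0,0],0],
  [[0,0,0],0],
  [[0,0,0],0],
  [[0,0,0],0],
  [[0,0,0],0],
  [[0,0,0],0],
  [[0,0,0],0],
], claw=1, force=30)

```text
clock: 18.2
position: [676.9, -135.4, 24.7]
tool_rot: [3.141, 0.0, 1.732]
contact_force: [-0.4, -0.0, 4.7]
opening: 25.1
grip_force: 29.6
```

>>> carry_out([
  [[0,0,0],0],
  [[0,0,0],0],
  [[0,0,-0.05],0],
  [[0,0,-0.15],0],
  [[0,0,-0.27],0],
  [[0,0,-0.4],0],
  [[0,0,-0.5],0],
  [[0,0,-0.5],0],
])

```text
clock: 19.0
position: [678.8, -135.9, 127.7]
tool_rot: [3.136, 0.003, 1.732]
contact_force: [0.5, 0.9, -0.6]
opening: 25.1
grip_force: 29.5
```

```bash
printf -- "-.004 0 .6725\n0 0 -.5\n" >>log.txt; python3 cmd.py 2 468.1 85.6 124
```

```text
cmd [ 676.5 -135.3  124. ] 1.7315
per call [0.6285, -0.4259, -0.0001] total turn 0.001
```

>>> carry_out([
  [[0.06,-0.04,0],0],
  [[0.15,-0.1,0],0],
  [[0.26,-0.18,0],0],
  [[0.37,-0.25,0],0],
  [[0.48,-0.325,0],0],
  [[0.57,-0.386,0],0],
  [[0.6285,-0.426,0],0],
  [[0.6285,-0.426,0],0],
])

```text
clock: 19.8
position: [569.2, -23.0, 122.8]
tool_rot: [-3.138, -0.002, 1.733]
contact_force: [0.0, -0.5, -0.5]
opening: 24.8
grip_force: 29.5
```

>>> carry_out([
  [[0.06,-0.04,0],0],
  [[0.15,-0.1,0],0],
  [[0.28,-0.19,0],0],
  [[0.41,-0.28,0],0],
  [[0.53,-0.36,0],0],
  [[0.6,-0.407,0],0],
  [[0.6285,-0.426,0],0],
  [[0.6285,-0.426,0],0],
])

```text
clock: 20.6
position: [468.3, 85.8, 124.1]
tool_rot: [3.141, 0.0, 1.732]
contact_force: [-0.1, 0.2, -0.2]
opening: 25.3
grip_force: 29.5
```

>>> carry_out([
  [[0,0,0.08],0],
  [[0,0,0.18],0],
  [[0,0,0.29],0],
  [[0,0,0.37],0],
  [[0,0,0.43],0],
  [[0,0,0.465],0],
  [[0,0,0.4825],0],
  [[0,0,0.4825],0],
])

```text
clock: 21.4
position: [469.2, 85.2, 27.9]
tool_rot: [3.14, 0.0, 1.731]
contact_force: [0.4, 0.6, -0.4]
opening: 25.4
grip_force: 29.6
```

>>> carry_out([
  [[0,0,0],0],
  [[0,0,0],0],
  [[0,0,0],0],
  [[0,0,0],0],
  [[0,0,0],0],
  [[0,0,0],0],
  [[0,0,0],0],
  [[0,0,0],0],
], claw=-1)

```text
clock: 22.2
position: [468.0, 85.6, 27.5]
tool_rot: [-3.141, -0.0, 1.732]
contact_force: [-0.5, -0.1, -0.2]
opening: 85.5
grip_force: 0.0
```

>>> carry_out([
  [[0,0,-0.06],0],
  [[0,0,-0.16],0],
  [[0,0,-0.28],0],
  [[0,0,-0.4],0],
  [[0,0,-0.52],0],
  [[0,0,-0.61],0],
  [[0,0,-0.65],0],
  [[0,0,-0.65],0],
])

```text
clock: 23.0
position: [468.9, 85.6, 158.9]
tool_rot: [3.139, 0.0, 1.732]
contact_force: [-0.6, -0.6, 0.4]
opening: 85.2
grip_force: 0.0
```

```bash
printf -- ".6285 -.426 0\n.6285 -.426 0\n0 0 .4825\n0 0 -.65\n" >>log.txt; python3 cmd.py 2 684.2 143.9 150
```

```text
cmd [468.1  85.6 157.5] 1.7315
per call [0.0574, 0.5567, 0.0187] total turn 0.001
```

>>> carry_out([
  [[0.01,0.1,0],0],
  [[0.03,0.26,0],0],
  [[0.05,0.45,0],0],
  [[0.06,0.65,0.01],0],
  [[0.08,0.83,0.02],0],
  [[0.1,0.96,0.03],0],
  [[0.11,1.0,0.037],0],
  [[0.11,1.0,0.037],0],
])

```text
clock: 23.8
position: [661.6, 139.5, 148.3]
tool_rot: [-3.139, -0.0, 1.732]
contact_force: [-1.6, 0.0, -0.5]
opening: 85.5
grip_force: 0.0
```

>>> carry_out([
  [[0.001,0.05,0],0],
  [[0.003,0.1,0],0],
  [[0.005,0.113,0],0],
  [[0.005,0.113,0],0],
  [[0.005,0.113,0],0],
  [[0.005,0.113,0],0],
  [[0.005,0.113,0],0],
  [[0.005,0.113,0],0],
])

```text
clock: 24.6
position: [683.9, 143.9, 150.2]
tool_rot: [-3.142, -0.0, 1.732]
contact_force: [0.9, -0.6, 0.1]
opening: 85.5
grip_force: 0.0
```

```bash
printf -- ".11 1 .037\n.005 .113 0\n" >>log.txt; python3 look.py red 684.2 143.9 40; python3 cmd.py 1 684.2 143.9 21.7
```

```text
[255.1 191.6] [255.4 191. ] 1981 [684.4 144.4  40. ]
cmd [684.1 143.9 150.1] 1.7315
per call [-0.0002, 0.0004, 0.6418] total turn 0.001
```

>>> carry_out([
  [[0.002,0,0.12],0],
  [[0.002,0,0.24],0],
  [[0.002,0,0.36],0],
  [[0.002,0,0.47],0],
  [[0.002,0,0.56],0],
  [[0.002,0,0.62],0],
  [[0.002,0,0.642],0],
  [[0.002,0,0.642],0],
])

```text
clock: 25.5
position: [683.9, 144.4, 21.4]
tool_rot: [-3.141, -0.0, 1.732]
contact_force: [-0.1, -1.0, 0.4]
opening: 85.3
grip_force: 0.0
```

>>> carry_out([
  [[0,0,0],0],
  [[0,0,0],0],
  [[0,0,0],0],
  [[0,0,0],0],
  [[0,0,0],0],
  [[0,0,0],0],
  [[0,0,0],0],
  [[0,0,0],0],
], claw=1, force=30)

```text
clock: 26.3
position: [685.0, 144.5, 23.2]
tool_rot: [3.139, 0.0, 1.732]
contact_force: [0.1, -0.4, 6.8]
opening: 55.9
grip_force: 32.2
```

>>> carry_out([
  [[0,0,-0.05],0],
  [[0,0,-0.12],0],
  [[0,0,-0.2],0],
  [[0,0,-0.3],0],
  [[0,0,-0.4],0],
  [[0,0,-0.47],0],
  [[0,0,-0.5],0],
  [[0,0,-0.5],0],
])

```text
clock: 27.1
position: [684.8, 144.4, 123.2]
tool_rot: [3.139, -0.0, 1.732]
contact_force: [-1.0, -0.0, -0.6]
opening: 56.2
grip_force: 32.2
```

```bash
printf ".002 0 .642\n0 0 -.5\n" >>log.txt; python3 cmd.py 2 457.7 149.7 121.7
```

```text
cmd [684.1 144.3 121.7] 1.7315
per call [0.1038, -0.5565, -0.0001] total turn 0.001
```

Then release, rise, and check before the lid.

>>> carry_out([
  [[0.02,-0.1,0],0],
  [[0.05,-0.26,0],0],
  [[0.085,-0.45,0],0],
  [[0.12,-0.65,0],0],
  [[0.16,-0.83,0],0],
  [[0.18,-0.96,0],0],
  [[0.19,-1.0,0],0],
  [[0.19,-1.0,0],0],
])

```text
clock: 27.9
position: [479.4, 149.9, 121.3]
tool_rot: [-3.14, -0.0, 1.732]
contact_force: [-0.4, 0.6, -1.5]
opening: 55.9
grip_force: 32.2
```

>>> carry_out([
  [[0.01,-0.05,0],0],
  [[0.018,-0.1,0],0],
  [[0.018,-0.113,0],0],
  [[0.018,-0.113,0],0],
  [[0.018,-0.113,0.03],0],
  [[0.018,-0.113,0.09],0],
  [[0.018,-0.113,0.15],0],
  [[0.018,-0.113,0.18],0],
])

```text
clock: 28.7
position: [457.6, 149.7, 84.7]
tool_rot: [-3.141, -0.0, 1.731]
contact_force: [-1.2, -0.6, -1.1]
opening: 56.4
grip_force: 32.2
```

>>> carry_out([
  [[0,0,0.06],0],
  [[0,0,0.13],0],
  [[0,0,0.19],0],
  [[0,0,0.24],0],
  [[0,0,0.27],0],
  [[0,0,0.2875],0],
  [[0,0,0.2875],0],
  [[0,0,0.2875],0],
])

```text
clock: 29.5
position: [457.3, 149.7, 29.0]
tool_rot: [-3.141, -0.0, 1.732]
contact_force: [-3.2, -0.9, 10.4]
opening: 56.2
grip_force: 33.1
```

>>> carry_out([
  [[0,0,0],0],
  [[0,0,0],0],
  [[0,0,0],0],
  [[0,0,0],0],
  [[0,0,0],0],
  [[0,0,0],0],
  [[0,0,0],0],
  [[0,0,0],0],
], claw=-1)

```text
clock: 30.3
position: [457.7, 149.8, 28.2]
tool_rot: [-3.142, -0.0, 1.732]
contact_force: [0.4, 0.3, -0.2]
opening: 85.3
grip_force: 0.0
```

>>> carry_out([
  [[0,0,-0.06],0],
  [[0,0,-0.16],0],
  [[0,0,-0.28],0],
  [[0,0,-0.4],0],
  [[0,0,-0.52],0],
  [[0,0,-0.61],0],
  [[0,0,-0.65],0],
  [[0,0,-0.65],0],
])

```text
clock: 31.1
position: [458.5, 149.9, 159.7]
tool_rot: [3.139, -0.0, 1.732]
contact_force: [0.5, -0.5, 1.0]
opening: 85.2
grip_force: 0.0
```

```bash
printf ".19 -1 0\n.018 -.113 .18\n0 0 .2875\n0 0 -.65\n" >>log.txt; python3 cmd.py 1 636.9 249.8 150
```

```text
cmd [457.7 149.8 158.2] 1.7315
per call [0.3503, 0.9646, 0.0408] total turn 0.001
```

>>> carry_out([
  [[0.03,0.1,0],0],
  [[0.09,0.26,0],0],
  [[0.16,0.45,0.01],0],
  [[0.24,0.65,0.02],0],
  [[0.3,0.83,0.03],0],
  [[0.34,0.93,0.04],0],
  [[0.35,0.965,0.04],0],
  [[0.35,0.965,0.04],0],
])

```text
clock: 31.9
position: [636.6, 249.6, 148.7]
tool_rot: [-3.139, 0.0, 1.732]
contact_force: [-0.3, -0.5, 0.2]
opening: 85.5
grip_force: 0.0
```

```bash
echo ".35 .965 .04" >>log.txt; python3 - <<'E'
from bench import cams,env
from h import *
for i in range(2): W=cams.snapshot("wrist")
np.savez("w5.npz",**W)
T=cams.snapshot("top");S=cams.snapshot("side");np.savez("top2.npz",**T);np.savez("side2.npz",**S)
p=proj(W,[636.9,249.8,32]);q=proj(W,[636.9,249.8,8]);print("knob,disc px",p,q)
def cr(V,x0,y0,w,h,f):return cv2.resize(V["color"][y0:y0+h,x0:x0+w],None,fx=f,fy=f,interpolation=cv2.INTER_CUBIC)[:,:,::-1]
x,y=p.astype(int);a=cr(W,x-75,y-60,150,120,2.5)
b=cr(T,195,220,120,60,3);c=cr(S,180,120,120,150,3)
I=np.zeros((480,740,3),np.uint8);I[:300,:375]=a;I[300:480,:360]=b;I[:450,380:740]=c
cv2.imwrite("pics/m5.png",I);print("crop origin",x-75,y-60)
for n,X in(("red",(457.7,149.7,47)),("yellow",(478.4,21.3,44)),("green",(499.1,-107.1,47))):
    try:
        P,k=blob(T,n,proj(T,X),12);Q,l=blob(S,n,proj(S,X),12);Y=tri([(T,P),(S,Q)]);print(n,k,l,Y.round(1),"along",(np.array([-.159,.9873])@Y[:2]).round(1),"across",(np.array([.9873,.159])@Y[:2]).round(1))
    except Exception as e: print(n,e)
E
python3 cmd.py
```

```text
knob,disc px [256.66408155 188.90860579] [256.63297318 182.25953454]
crop origin 181 128
red 148 100 [457.8 148.6  47.7] along 73.9 across 475.6
yellow 153 121 [478.   20.7  42.8] along -55.5 across 475.2
green 147 133 [ 499.6 -107.3   45.2] along -185.3 across 476.2
cmd [637.  249.7 150.2] 1.7315
```

View pics/m5.png

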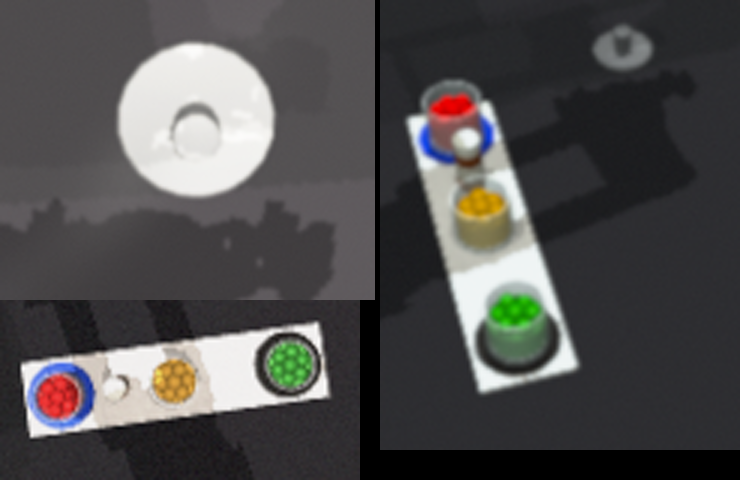

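All four stand in line: along-strip positions are 73.9, -55.5 and -185.3, with under 1 mm of cross scatter. In the wrist picture the lid's disc centre is at (259.4,175.6) and its knob at (259.8,181.2). That is about 7 px off the prediction, so I'm correcting for it.

```bash
python3 - <<'E'
from h import *
W=dict(np.load("w5.npz"))
print(onz(W,(259.8,181.2),32),onz(W,(259.4,175.6),8))
g=W["color"].min(2);m=(g>120).astype(np.uint8)
w=np.zeros_like(m);cv2.circle(w,(259,176),50,1,-1)
c=max(cv2.findContours(m&w,0,1)[0],key=cv2.contourArea);e=cv2.fitEllipse(cv2.convexHull(c));print(e,onz(W,e[0],8))
T=dict(np.load("top2.npz"));S=dict(np.load("side2.npz"))
P,Q=np.array([195+115/3,220+86/3]),np.array([180+87/3,120+139/3])
Y=tri([(T,P),(S,Q)]);print("vial",Y,[-.159*Y[0]+.9873*Y[1],.9873*Y[0]+.159*Y[1]])
E
python3 cmd.py 1 639.5 256 16
```

```text
[638.52260535 257.41063274  32.        ] [638.49210522 256.93033432   8.        ]
((258.98956298828125, 175.53875732421875), (62.4708251953125, 63.307640075683594), 88.6135482788086) [638.08277589 256.92605706   8.        ]
vial [470.98929618  83.23336539  64.41702098] [np.float64(7.289003552514515), np.float64(478.2418372169134)]
cmd [637.  249.7 150.2] 1.7315
per call [0.0288, 0.0174, 0.6708] total turn 0.001
```

```bash
python3 cmd.py 1 638.3 257.1 22.5
```

```text
cmd [637.  249.7 150.2] 1.7315
per call [0.0352, 0.0124, 0.6383] total turn 0.001
```

>>> carry_out([
  [[0.035,0.012,0.12],0],
  [[0.035,0.012,0.24],0],
  [[0.035,0.012,0.36],0],
  [[0.035,0.012,0.47],0],
  [[0.035,0.012,0.56],0],
  [[0.035,0.012,0.62],0],
  [[0.035,0.012,0.638],0],
  [[0.035,0.012,0.638],0],
])

```text
clock: 32.9
position: [637.9, 256.8, 22.7]
tool_rot: [-3.141, -0.0, 1.731]
contact_force: [0.0, 0.1, 0.3]
opening: 85.6
grip_force: 0.0
```

>>> carry_out([
  [[0,0,0],0],
  [[0,0,0],0],
  [[0,0,0],0],
  [[0,0,0],0],
  [[0,0,0],0],
  [[0,0,0],0],
  [[0,0,0],0],
  [[0,0,0],0],
], claw=1, force=25)

```text
clock: 33.7
position: [638.4, 257.2, 23.0]
tool_rot: [3.141, -0.0, 1.732]
contact_force: [-1.4, 0.6, 5.4]
opening: 17.1
grip_force: 24.6
```

>>> carry_out([
  [[0,0,0],0],
  [[0,0,0],0],
  [[0,0,-0.05],0],
  [[0,0,-0.15],0],
  [[0,0,-0.3],0],
  [[0,0,-0.42],0],
  [[0,0,-0.5],0],
  [[0,0,-0.5],0],
])

```text
clock: 34.5
position: [639.9, 257.5, 125.4]
tool_rot: [3.137, -0.001, 1.732]
contact_force: [0.5, 0.1, 0.2]
opening: 16.5
grip_force: 24.4
```

```bash
printf ".035 .012 .638\n0 0 -.5\n" >>log.txt; python3 cmd.py 2 524 80 150; python3 cmd.py 2 478.2 21.2 150
```

```text
cmd [638.2 257.  122.6] 1.7315
per call [-0.3912, -0.3527, -0.0686] total turn 0.001
cmd [638.2 257.  122.6] 1.7315
per call [-0.518, -0.4893, -0.0686] total turn 0.001
```

>>> carry_out([
  [[-0.05,-0.05,0],0],
  [[-0.13,-0.12,-0.02],0],
  [[-0.23,-0.22,-0.04],0],
  [[-0.33,-0.31,-0.06],0],
  [[-0.42,-0.4,-0.07],0],
  [[-0.49,-0.46,-0.07],0],
  [[-0.518,-0.489,-0.07],0],
  [[-0.518,-0.489,-0.07],0],
])

```text
clock: 35.3
position: [556.3, 138.0, 135.4]
tool_rot: [-3.138, -0.0, 1.73]
contact_force: [-0.2, -0.6, -0.6]
opening: 16.8
grip_force: 24.5
```

>>> carry_out([
  [[-0.05,-0.05,0],0],
  [[-0.13,-0.12,-0.02],0],
  [[-0.23,-0.22,-0.04],0],
  [[-0.33,-0.31,-0.06],0],
  [[-0.42,-0.4,-0.07],0],
  [[-0.49,-0.46,-0.07],0],
  [[-0.518,-0.489,-0.07],0],
  [[-0.518,-0.489,-0.07],0],
])

```text
clock: 36.1
position: [477.8, 20.8, 150.5]
tool_rot: [-3.141, -0.0, 1.731]
contact_force: [-0.4, 0.4, -0.2]
opening: 16.9
grip_force: 24.5
```

```bash
printf -- "-.518 -.489 -.07\n-.518 -.489 -.07\n" >>log.txt; python3 - <<'E'
from bench import cams,env
from h import *
for i in range(3): W=cams.snapshot("wrist")
np.savez("w6.npz",**W);cv2.imwrite("pics/w6.png",W["color"][:,:,::-1])
for n,X in(("vialtop",(468.1,85.5,63)),("redrim",(457.8,149,54)),("yelrim",(478.3,21.3,51))):print(n,proj(W,X))
p,k=blob(W,"red",proj(W,(457.8,149,46)),70);Y=onz(W,p,46);print(Y,[-.159*Y[0]+.9873*Y[1],.9873*Y[0]+.159*Y[1]])
E
python3 cmd.py 1 478.2 21.2 73.7
```

```text
vialtop [254.09258104 116.98354755]
redrim [254.07710043  23.69268926]
yelrim [253.95363034 195.22754406]
[458.1157781  147.21556906  46.        ] [np.float64(72.5055226180842), np.float64(475.70498319464434)]
cmd [478.3  21.2 150.6] 1.7315
per call [0.0001, -0.0006, 0.3843] total turn 0.001
```

View pics/w6.png

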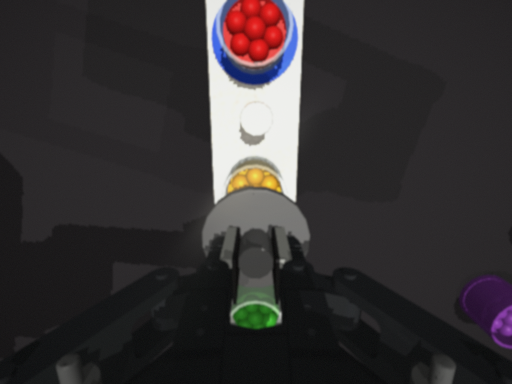

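The vial cap at (256,118) is within about 1.5 mm of its target, the lid is level, and all four are standing. Laying the lid.

>>> carry_out([
  [[0,0,0.05],0],
  [[0,0,0.12],0],
  [[0,0,0.2],0],
  [[0,0,0.28],0],
  [[0,0,0.34],0],
  [[0,0,0.37],0],
  [[0,0,0.384],0],
  [[0,0,0.384],0],
])

```text
clock: 37.05
position: [477.9, 21.7, 74.1]
tool_rot: [-3.14, -0.001, 1.732]
contact_force: [-3.2, 0.9, 5.6]
opening: 16.9
grip_force: 24.9
```

>>> carry_out([
  [[0,0,0],0],
  [[0,0,0],0],
  [[0,0,0],0],
  [[0,0,0],0],
  [[0,0,0],0],
  [[0,0,0],0],
  [[0,0,0],0],
  [[0,0,0],0],
], claw=-1)

```text
clock: 37.85
position: [478.3, 21.2, 73.8]
tool_rot: [-3.142, -0.0, 1.731]
contact_force: [0.5, -1.0, 0.5]
opening: 85.2
grip_force: 0.0
```

>>> carry_out([
  [[0,0,-0.06],0],
  [[0,0,-0.16],0],
  [[0,0,-0.28],0],
  [[0,0,-0.4],0],
  [[0,0,-0.52],0],
  [[0,0,-0.61],0],
  [[0,0,-0.65],0],
  [[0,0,-0.65],0],
])

```text
clock: 38.65
position: [479.0, 21.1, 204.7]
tool_rot: [3.139, 0.0, 1.732]
contact_force: [-0.2, 0.1, 0.0]
opening: 85.1
grip_force: 0.0
```

>>> carry_out([
  [[-0.1,0.05,0],0],
  [[-0.25,0.13,0],0],
  [[-0.4,0.2,0],0],
  [[-0.6,0.3,0],0],
  [[-0.8,0.4,0],0],
  [[-0.95,0.48,0],0],
  [[-1,0.5,0],0],
  [[-1,0.5,0],0],
])

```text
clock: 39.45
position: [608.9, -161.2, 202.0]
tool_rot: [-3.14, -0.001, 1.73]
contact_force: [-1.0, 0.1, -0.4]
opening: 85.7
grip_force: 0.0
```

```bash
python3 - <<'E'
from bench import cams,env
from h import *
W=cams.snapshot("wrist");T=cams.snapshot("top");S=cams.snapshot("side")
def cr(V,x0,y0,w,h,f):return cv2.resize(V["color"][y0:y0+h,x0:x0+w],None,fx=f,fy=f,interpolation=cv2.INTER_CUBIC)[:,:,::-1]
I=np.zeros((480,780,3),np.uint8);I[:240,:400]=cr(T,195,220,100,60,4);I[:480,410:770]=cr(S,180,130,90,120,4)
I[250:442,:256]=cv2.resize(W["color"],(256,192))[:,:,::-1];cv2.imwrite("pics/f.png",I)
print(proj(T,(478.3,21.3,59))*4-np.array([195,220])*4,proj(S,(478.3,21.3,59))*4-np.array([180,130])*4+[410,0],env.get_state()["contact_force"])
E
```

```text
[229.59142295 107.63087395] [542.40252186 214.0873233 ] [-1.34804747  0.32057692 -0.21423486]
```

View pics/f.png

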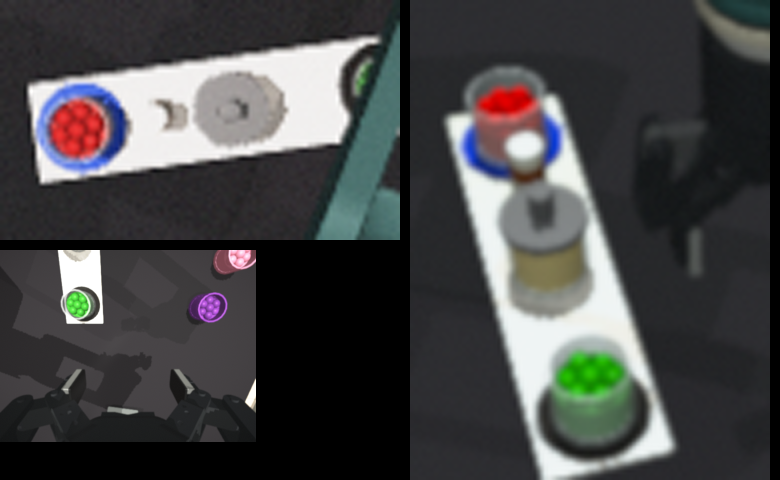

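The final view shows the lid lying flat on the yellow pot, with its disc at about (233,108) in the top crop against (230,108) predicted. All four items are upright in line and the gripper is clear. Handing in.

```bash
python3 -c "from bench import hand_in;print(hand_in())"
```

```text
the job is handed in; nothing more can be done
None
```

The job is handed in: red on blue, green on black, yellow midway and the vial between yellow and red, all upright and within about 3 mm by the cameras. The lid went last, flat on the yellow pot, at about 39 s; the result was not reported back.

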